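# Open the blue splash cover and set the mixer speed knob

## Task

The two mixer control boxes on the lab bench each have a speed knob under a clear splash cover. On the one with the blue-rimmed cover, flip the cover back by its tab until it rests open against its stop, then turn the knob under it clockwise until its white pointer line points at the green mark on the dial, and let go, leaving the cover open. Do not touch the yellow-rimmed box.

Things in the scene. Friction and masses are not known exactly. Their poses are not given: they have to be found in the camera images.
- blue_box: Control box to work on: fixed, pale grey, blue-rimmed clear cover. Origin: on the bench straight below the knob axis. x to its back, y to its left, z up. Spans x -75 to 155, y -75 to 75 mm; deck 40 mm high. Green dial mark on the deck, 46 mm from the axis, 1.2 rad clockwise (from above) from box -x, so on the knob's left.
- blue_cover (a joint): Opening of the blue-rimmed cover, rad: 0 shut, 1.9 open at its stop, leaning back. Hinge line along box y at box x 85, z 60 mm. A clear 90 g hood 145 long, 130 wide, open below and behind; shut, its top is 103 mm over the bench, its front at box x -60. Loose hinge: it falls shut below about 1.1 rad and open to the stop beyond about 1.4.
- blue_tab (a point): Grip point in the blue pull tab of the cover, moving with it. The tab sticks out level from the middle of the cover's front top edge: 42 mm long (box x -60 to -102 when shut), 24 wide along box y, 10 thick. When shut this point is at box x -88, y 0, z 100 mm: 173 mm ahead of the hinge line and 40 mm above it. Axes as the box's when shut, turning with the cover.
- blue_knob_grip (a point): Point on the axis of the black knob under the blue-rimmed cover, 77 mm above the bench. The knob has a disc (radius 22 mm, top 54 mm above the bench) with a raised bar grip across it, 42 mm long, 14 thick, top at 84 mm; grip it across the 14. Its -x axis points along the bar to the pointing end, marked by a white line on top.
- blue_knob (a joint): Angle of that knob, rad; grows clockwise seen from above. At 0 the white pointer points along the box's -x (its front, towards the robot); at 1.2 it points at the green mark. Starts between 0 and 0.4, turns from 0 to 2.4 with light friction (0.03 N m) and stays where it is left.
- yellow_box: The other control box: same shape and size, its cover, rim and tab yellow. Fixed, not to be touched. Origin and axes as for the blue one.

How it is judged:
On the way, in this order (a step that is already met when the one before it is completed fails the run):
1. the blue-rimmed cover rests open against its stop (value of joint blue_cover above 1.75 rad), for 0.2 s.
2. the knob's pointer is at the green mark, the cover still open (value of joint blue_knob between 1 and 1.4 rad and value of joint blue_cover above 1.6 rad), for 0.2 s.
At the end, for the whole second after the job is handed in: The blue-rimmed cover rests open within 0.15 rad of its stop (joint above 1.75 rad) and the knob under it stands within 0.2 rad (11 degrees) of the green mark (joint between 1.0 and 1.4 rad), both at rest (value of joint blue_knob between 1 and 1.4 rad and value of joint blue_cover above 1.75 rad and velocity of joint blue_cover between -0.05 and 0.05 rad/s and velocity of joint blue_knob between -0.05 and 0.05 rad/s); the robot touches nothing.
It fails at once if the robot touches the yellow-rimmed box (more than 1 N) (contact force between yellow_box and the fingers above 1 N or contact force between yellow_box and the arm above 1 N).
It also fails if it takes over 48 s, if anything falls off the work surface, if the arm or the gripper's body presses on something with over 40 N, if the wrist force passes 120 N, or if a joint passes its speed limit or range.

## Robot

A 6-joint arm with a two-finger parallel gripper is mounted at the origin on the work surface. World frame = base frame: x ahead of the robot, y to its left, z up, the work surface at z = 0. Lengths are in m, angles in rad, forces in N, time in s.
With the tool pointing down it reaches from about 0.375 to 0.975 m from the base axis. Payload 3.8 kg.
Tool frame: the origin (TCP) lies at the very end of the fingers, on their centre line; the grasp point (between the pads) lies behind it (bot.tcp_to_grasp is the y of the grasp point in the tool frame, in m); y points along the fingers, z is the direction in which the jaws open and shut, and the axes are right-handed (so a half turn about y gives the same grasp; the last joint's range is limited). The gripper opens to 85 mm and grips with 20 to 120 N. Pads are 22 mm wide; open, the fingers measure 114 mm over their backs; the gripper's body (76 mm by 85 mm) begins 54 mm behind the grasp point. The pads swing forward as they close: fully open they stand 13 mm farther back than shut.
Start: joints at [-1.331, 0.264, 1.604, -0, 1.274, -0.037], TCP at [0.184, -0.649, 0.231] pointing down, gripper open.
Joint ranges: [-2.63, 2.63], [-0.94, 2.18], [0.31, 2.57], [-1.31, 4.45], [0, 2.66], [-2.55, 2.55]. Speed limits (rad/s): [2.57, 2.57, 3.14, 3.14, 3.14, 3.14].

## Interface

Orientations are given as a rotation vector (axis times angle).
In Python, from workcell import bot, optics, workorder gives the robot as it stands.
- The arm moves only by the shell command python3 -m handwheel 'ROWS' [FORCE]. ROWS is JSON, a list of rows, each a list of 7 numbers: the shift along the tool's x, y, z in m, then the turn, a rotation vector about the tool's x, y, z in rad, then the opening, from 0 (shut) to 1 (fully open). A call has 1 to 8 rows; each row shifts and turns the commanded pose from where the row before left it, along the tool's axes as they then stand; what a row does not reach is not made up. A row lasts 1/8 s, in which the tool goes at most 62.5 mm and 10.7 degrees, less where a joint would pass 70% of its speed; a pose out of reach is approached as far as the arm can. A call with a gripper value outside its range is refused whole. The fingers move at their own pace and stop on an object; FORCE is the grip in N (left out, the last holds). Time passes only in rows, so rows that do not move let the fingers close. It gives the time, the measured TCP pose, the force and the opening at its end, in the units of the state.
- bot.read_state(): the state, without advancing time (a new reading comes with each control period).
- optics.read_camera(name): name is "scene" or "side" or "wrist"; returns a dict with "image" (384x512x3 uint8, red, green, blue), "z_map" (384x512 float32, m along the optical axis (not along the pixel's ray), 0 where there is no reading), "mtx" (3x3 intrinsics, pixels), "dist" ([k1, k2, p1, p2, k3] as OpenCV has them; the pictures are not rectified), "world_from_camera" (4x4, takes a point from camera to world coordinates); the wrist camera has in their place "hand_eye" (4x4, takes a point from camera to tool coordinates, whose origin is the TCP and whose axes are the tool frame's). Camera axes: x right, y down, z forward; pixel columns grow to the right and rows downward; lengths in m; the calibration is good to about 2 mm. A picture is of the moment at which its call begins: read the wrist's pose just before it.
- workorder.finish_job(): hands the job in, once; it reports no verdict.
The state is a dict: "time": time; "q": joint angles; "joint_vel": joint speeds; "joint_torque": joint torques, N m; "tool_pos": TCP position; "tcp_rot": TCP orientation; "wrist_force": force on the tool from outside, world axes, zero at the start; "torque": the same for the moment, N m; "width": opening from 0.0 (shut) to 1.0 (fully open).
Only numpy, scipy, OpenCV 4.12 (cv2) and the standard library are available. Lean on these libraries where they do the work, as an engineer would, in place of code of your own. Each camera call takes 0.05 s, during which the arm holds its last target.

## Working session

There is one attempt and no reset: what is moved stays moved. The work goes in short steps, Python scripts to look and compute and a shell command to move; the robot and the scene stay as the last step left them, time stands still between calls to the robot, and variables do not carry over. Pictures are saved under pics/ and viewed, and the job is handed in when it is done.

```bash
ls; mkdir -p pics
python3 - <<'E'
from workcell import bot, optics
import cv2,numpy as np
print(bot.read_state(), bot.tcp_to_grasp)
for n in ("scene","side"):
    c=optics.read_camera(n); cv2.imwrite(f"pics/{n}0.png",c["image"][:,:,::-1]); print(n,c["mtx"],c["dist"],np.round(c["world_from_camera"],4))
    np.savez(f"{n}0.npz",**c)
E
```

```text
pics
{'time': 0.0, 'q': array([-1.33089926e+00,  2.64768554e-01,  1.60535849e+00, -1.78129589e-05,
        1.27368790e+00, -3.69245749e-02]), 'joint_vel': array([ 0.00024344,  0.00045448, -0.00106041,  0.00017508,  0.00115769,
       -0.00091817]), 'joint_torque': array([-3.12052514e-03, -5.15117919e+01, -3.67317724e+01, -1.78409041e-04,
        1.30412015e-02, -7.25685368e-06]), 'tool_pos': array([ 0.18428283, -0.64860955,  0.22996001]), 'tcp_rot': array([-0.2890753 ,  2.07563059, -2.07100613]), 'wrist_force': array([-0.58515815, -0.34457577,  0.034369  ]), 'torque': array([ 0.01591738, -0.04007452, -0.04963005]), 'width': 1.0032086145727752} -0.0187
scene [[418.37628976   0.         245.34414968]
 [  0.         418.37628976 184.39511148]
 [  0.           0.           1.        ]] [-0.0073219  0.         0.         0.         0.       ] [[ 0.1494  0.8531 -0.4999  0.9549]
 [ 0.9888 -0.1258  0.0809 -0.0879]
 [ 0.0061 -0.5063 -0.8623  0.8117]
 [ 0.      0.      0.      1.    ]]
side [[361.28068015   0.         254.32586986]
 [  0.         361.28068015 191.42699564]
 [  0.           0.           1.        ]] [-0.09564166  0.          0.          0.          0.        ] [[ 0.9901 -0.1011  0.0976  0.4587]
 [-0.1398 -0.6389  0.7564 -0.4844]
 [-0.0141 -0.7626 -0.6467  0.5203]
 [ 0.      0.      0.      1.    ]]
```

View pics/scene0.png

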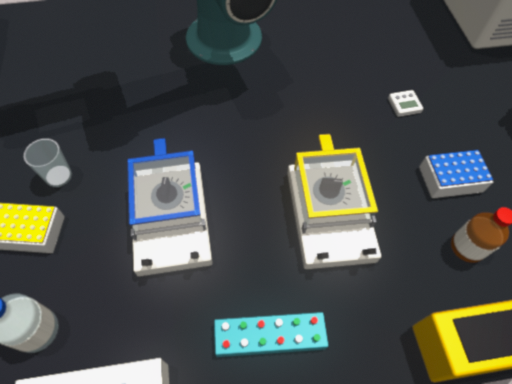

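View pics/side0.png

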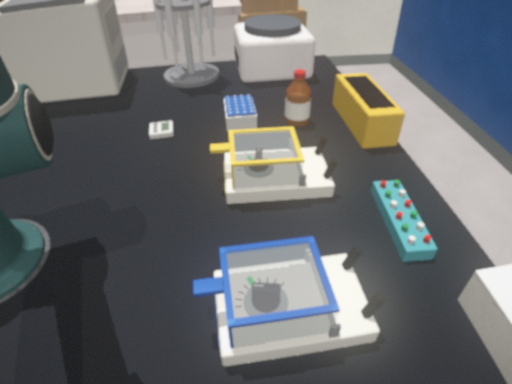

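The scene view shows the blue box at about (165,200), with its tab at (160,147). The yellow box is at (333,195). In the side view the blue tab is at (208,287). Next I project the blue pixels onto the cover-top plane.

```bash
cat > h.py <<'E'
import numpy as np, cv2
from scipy.spatial.transform import Rotation as R
def rays(c,px,T=None):
    T=c["world_from_camera"] if T is None else T
    u=cv2.undistortPoints(np.asarray(px,float).reshape(-1,1,2),c["mtx"],c["dist"]).reshape(-1,2)
    d=np.c_[u,np.ones(len(u))]@T[:3,:3].T
    return T[:3,3],d
def plane(c,px,z,T=None):
    o,d=rays(c,px,T); return o+d*((z-o[2])/d[:,2])[:,None]
def blue(im,lo=100,hi=130):
    h=cv2.cvtColor(im,cv2.COLOR_RGB2HSV); return cv2.inRange(h,(lo,140,60),(hi,255,255))
E
python3 - <<'E'
from h import *
for n,box in(("scene",(110,130,220,235)),("side",(180,225,350,350))):
    c=dict(np.load(n+"0.npz")); m=blue(c["image"]); x0,y0,x1,y1=box
    k=np.zeros_like(m);k[y0:y1,x0:x1]=m[y0:y1,x0:x1]
    cs,_=cv2.findContours(k,cv2.RETR_EXTERNAL,cv2.CHAIN_APPROX_NONE); ct=max(cs,key=cv2.contourArea)
    P=plane(c,ct[:,0],0.101)[:,:2]*1000
    # image of plane at 0.5mm/px in mm grid -> split tab by opening
    org=P.min(0)-20; G=np.zeros((600,600),np.uint8)
    cv2.fillPoly(G,[np.round((P-org)*2).astype(int)],255)
    B=cv2.morphologyEx(G,cv2.MORPH_OPEN,np.ones((90,90),np.uint8))
    # tab: 
    T=cv2.morphologyEx(cv2.subtract(G,B),cv2.MORPH_OPEN,np.ones((15,15),np.uint8))
    for nm,M in(("rim",B),("tab",T)):
        q=max(cv2.findContours(M,0,cv2.CHAIN_APPROX_NONE)[0],key=cv2.contourArea)
        r=cv2.minAreaRect(q); print(n,nm,np.array(r[0])/2+org,np.array(r[1])/2,r[2])
        print(np.round(cv2.boxPoints(r)/2+org,1).tolist())
E
```

```text
scene rim [ 520.92843542 -184.21053372] [130.  146.5] 90.0
[[447.7, -249.2], [594.2, -249.2], [594.2, -119.2], [447.7, -119.2]]
scene tab [ 426.17843542 -183.71053372] [26. 42.] 90.0
[[405.2, -196.7], [447.2, -196.7], [447.2, -170.7], [405.2, -170.7]]Traceback (most recent call last):
  File "<stdin>", line 14, in <module>
ValueError: max() iterable argument is empty
```

Run:
```python
from h import *
for n,box in(("scene",(110,130,220,235)),("side",(180,225,350,350))):
    c=dict(np.load(n+"0.npz")); m=blue(c["image"]); x0,y0,x1,y1=box
    k=np.zeros_like(m);k[y0:y1,x0:x1]=m[y0:y1,x0:x1]
    k=cv2.morphologyEx(k,cv2.MORPH_CLOSE,np.ones((3,3),np.uint8))
    cs,_=cv2.findContours(k,cv2.RETR_EXTERNAL,cv2.CHAIN_APPROX_NONE); ct=max(cs,key=cv2.contourArea)
    P=plane(c,ct[:,0],0.101)[:,:2]*1000
    org=P.min(0)-20; G=np.zeros((600,600),np.uint8)
    cv2.fillPoly(G,[np.round((P-org)*2).astype(int)],255)
    K=cv2.getStructuringElement(cv2.MORPH_ELLIPSE,(71,71))
    B=cv2.morphologyEx(G,cv2.MORPH_OPEN,K)
    T=cv2.morphologyEx(cv2.subtract(G,B),cv2.MORPH_OPEN,cv2.getStructuringElement(cv2.MORPH_ELLIPSE,(31,31)))
    for nm,M in(("rim",B),("tab",T)):
        q=max(cv2.findContours(M,0,cv2.CHAIN_APPROX_NONE)[0],key=cv2.contourArea,default=None)
        if q is None: continue
        r=cv2.minAreaRect(q); print(n,nm,np.array(r[0])/2+org,np.array(r[1])/2,r[2])
        print(np.round(cv2.boxPoints(r)/2+org,1).tolist())
    # sides: pts by region
    t=P[P[:,0]<442]; print("tab px mean y",t[:,1].min(),t[:,1].max(),t[:,0].min())
    for f in (lambda p:(p[:,1]>-135)&(abs(p[:,0]-520)<50), lambda p:(p[:,1]<-230)&(abs(p[:,0]-520)<50)):
        s=P[f(P)]
        if len(s)>5:
            l=cv2.fitLine(s.astype(np.float32),cv2.DIST_HUBER,0,.01,.01).ravel(); print("side angle",np.degrees(np.arctan(l[1]/l[0])), l[3]+(520-l[2])*l[1]/l[0])
```

```text
scene rim [ 516.71249304 -183.44702969] [156.11766052 134.49778748] 0.6030911803245544
[[438.0, -117.0], [439.4, -251.5], [595.5, -249.9], [594.1, -115.4]]
scene tab [ 421.91512976 -183.90596829] [34.49807739 25.68887901] 4.236394882202148
[[403.8, -172.4], [405.7, -198.0], [440.1, -195.4], [438.2, -169.8]]
tab px mean y -197.13612726491849 -170.47069845749766 404.1784354225748
side angle 0.086936794 -118.997215
side angle -0.52140826 -249.64761
side tab [ 433.01591326 -183.70781029] [26. 47.] 90.0
[[409.5, -196.7], [456.5, -196.7], [456.5, -170.7], [409.5, -170.7]]
tab px mean y -197.24390076018273 -170.31489051894854 409.51591326285046
side angle 0.8963883 -118.25614
```

The cover measures 146.5 x 130 mm (145 x 130 expected), and the tab is 42 x 26 mm. That puts the origin at about (0.508, -0.184), yaw about 0. I plan to grip the tab across its width with the tool down and carry it along the hinge arc.

```bash
cat >> h.py <<'E'
def go(target, zdir=None, ydir=(0,0,-1)):
    """shift in current tool axes, then rotation vector needed (tool axes)"""
    from workcell import bot
    s=bot.read_state(); A=R.from_rotvec(s["tcp_rot"]); M=A.as_matrix()
    print("t",round(s["time"],2),"pos",np.round(s["tool_pos"],4),"F",np.round(s["wrist_force"],1),"w",round(s["width"],3)); print(np.round(M,3))
    if target is not None: print("shift(tool)",np.round(M.T@(np.array(target)-s["tool_pos"]),4))
    if zdir is not None:
        y=np.array(ydir,float);y/=np.linalg.norm(y);z=np.array(zdir,float);z-=y*(z@y);z/=np.linalg.norm(z)
        D=np.c_[np.cross(y,z),y,z]; print("rotvec(tool)",np.round((A.inv()*R.from_matrix(D)).as_rotvec(),4))
E
python3 - <<'E'
from h import *
from workcell import bot
print([a for a in dir(bot) if a[0]!='_'])
go([0.417,-0.184,0.22],(0,1,0)); go([0.417,-0.184,0.22],(0,-1,0))
E
```

```text
['MotionError', 'read_state', 'tcp_to_grasp']
t 0.1 pos [ 0.1843 -0.6487  0.2301] F [ 0.1  0.1 -0. ] w 1.0
[[-0.962 -0.001  0.273]
 [-0.273  0.002 -0.962]
 [-0.    -1.    -0.002]]
shift(tool) [-0.3508  0.0109 -0.3834]
rotvec(tool) [ 4.0000e-04 -2.8648e+00 -3.0000e-03]
t 0.1 pos [ 0.1843 -0.6487  0.2301] F [ 0.1  0.1 -0. ] w 1.0
[[-0.962 -0.001  0.273]
 [-0.273  0.002 -0.962]
 [-0.    -1.    -0.002]]
shift(tool) [-0.3508  0.0109 -0.3834]
rotvec(tool) [0.0021 0.2768 0.0003]
```

```bash
python3 -m handwheel '[[0,0,0,0,0.14,0,1],[0,0,0,0,0.137,0,1],[-0.02,0,-0.04,0,0,0,1],[-0.02,0,-0.04,0,0,0,1],[-0.02,0,-0.04,0,0,0,1],[-0.02,0,-0.04,0,0,0,1],[-0.02,0,-0.04,0,0,0,1],[-0.02,0,-0.04,0,0,0,1]]' 30
python3 -m handwheel '[[-0.02,0,-0.04,0,0,0,1],[-0.02,0,-0.04,0,0,0,1],[-0.02,0,-0.04,0,0,0,1],[-0.02,0,-0.04,0,0,0,1],[-0.02,0,-0.04,0,0,0,0.7],[0,0,0,0,0,0,0.7]]'
python3 - <<'E'
from h import *
from workcell import bot,optics
go([0.417,-0.184,0.0815],(0,-1,0))
c=optics.read_camera("wrist"); np.savez("w1.npz",**c); cv2.imwrite("pics/w1.png",c["image"][:,:,::-1]); print(c["hand_eye"])
E
```

```text
time: 1.1
tool_pos: [0.3048, -0.4077, 0.2308]
tcp_rot: [-0.0, -2.222, 2.22]
wrist_force: [0.0, 1.0, 0.3]
width: 0.998
time: 1.85
tool_pos: [0.4051, -0.2069, 0.2309]
tcp_rot: [-0.005, 2.221, -2.218]
wrist_force: [-0.8, -0.4, -0.8]
width: 0.698
t 1.85 pos [ 0.4051 -0.2069  0.2309] F [-0.8 -0.4 -0.8] w 0.698
[[-1.    -0.     0.004]
 [-0.004  0.001 -1.   ]
 [ 0.    -1.    -0.001]]
shift(tool) [-0.012   0.1494 -0.0227]
rotvec(tool) [0.001  0.0042 0.0004]
[[ 2.18319205e-03  9.61646209e-01  2.74284165e-01 -6.82670752e-02]
 [-8.66549561e-04 -2.74282896e-01  9.61648658e-01 -1.41828375e-01]
 [ 9.99997241e-01 -2.33714453e-03  2.34501861e-04  1.32196451e-03]
 [ 0.00000000e+00  0.00000000e+00  0.00000000e+00  1.00000000e+00]]
```

View pics/w1.png

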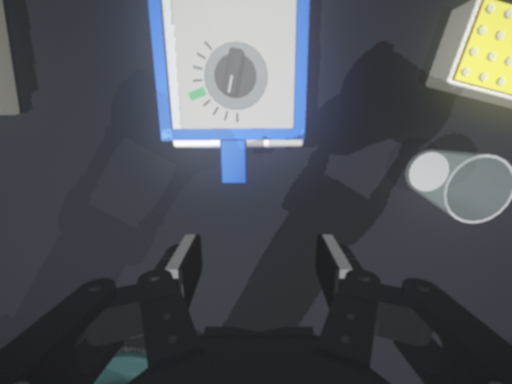

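The wrist view shows the tab at (233,162), the knob at (235,75) with its pointer line at about (230,85), and the green mark at (197,94). I'll use this view to refine the tab and box position.

Run:
```python
from h import *
from workcell import bot
c=dict(np.load("w1.npz")); s=bot.read_state()
T=np.eye(4);T[:3,:3]=R.from_rotvec(s["tcp_rot"]).as_matrix();T[:3,3]=s["tool_pos"]; T=T@c["hand_eye"]; np.save("T1.npy",T)
m=blue(c["image"]); m[190:]=0;m[:,:140]=0;m[:,320:]=0
tab=np.argwhere(m[145:186,210:255]>0)+[145,210]; print("tab px",tab.min(0),tab.max(0))
P=plane(c,tab[:,::-1],0.103,T)
print("tab xy",P.min(0),P.max(0))
# rim outer edges left & right by row
L=[];Rr=[]
for r in range(10,125):
    x=np.flatnonzero(m[r]); L.append((x[0],r)); Rr.append((x[-1],r))
for e in(L,Rr):
    q=plane(c,e,0.103,T)[:,:2].astype(np.float32); l=cv2.fitLine(q,cv2.DIST_HUBER,0,.01,.01).ravel(); print("edge yaw deg",np.degrees(np.arctan(l[1]/l[0])),"y at x=.5",l[3]+(.5-l[2])*l[1]/l[0])
h=cv2.cvtColor(c["image"],cv2.COLOR_RGB2HSV); g=cv2.inRange(h,(45,100,60),(85,255,255)); g[130:]=0
gp=np.argwhere(g)[:,::-1].mean(0); print("green",gp,plane(c,[gp],0.04,T))
gr=cv2.cvtColor(c["image"],cv2.COLOR_RGB2GRAY)
k=cv2.inRange(gr,0,150); k[:38]=0;k[112:]=0;k[:,:190]=0;k[:,:202]=0;k[:,272:]=0
k=cv2.morphologyEx(k,cv2.MORPH_OPEN,np.ones((9,9),np.uint8))
ct=max(cv2.findContours(k,0,1)[0],key=cv2.contourArea); e=cv2.fitEllipse(ct); print("disc",e,plane(c,[e[0]],0.054,T))
cv2.imwrite("pics/knob1.png",cv2.resize(c["image"][20:135,150:320,::-1],None,fx=4,fy=4,interpolation=3))
```

```text
tab px [167 229] [182 245]
tab xy [ 0.40841907 -0.19700166  0.103     ] [ 0.4229487  -0.18153326  0.103     ]Traceback (most recent call last):
  File "<stdin>", line 12, in <module>
IndexError: index 0 is out of bounds for axis 0 with size 0
```

Run:
```python
from h import *
c=dict(np.load("w1.npz")); T=np.load("T1.npy")
h=cv2.cvtColor(c["image"],cv2.COLOR_RGB2HSV); print(h[150,233],h[60,160],h[133,200],h[160,270])
m=cv2.inRange(h,(100,120,100),(130,255,255)); m[190:]=0;m[:,:140]=0;m[:,320:]=0
tab=np.argwhere(m[152:190,210:255]>0)+[152,210]; print("tab px",tab.min(0),tab.max(0))
P=plane(c,tab[:,::-1],0.103,T)
print("tab xy",P.min(0),P.max(0))
L=[];Rr=[]
for r in range(10,125):
    x=np.flatnonzero(m[r]);
    if len(x)>2: L.append((x[0],r)); Rr.append((x[-1],r))
for e in(L,Rr):
    q=plane(c,e,0.103,T)[:,:2].astype(np.float32); l=cv2.fitLine(q,cv2.DIST_HUBER,0,.01,.01).ravel(); print("edge yaw deg",np.degrees(np.arctan(l[1]/l[0])),"y at x=.5",l[3]+(.5-l[2])*l[1]/l[0])
g=cv2.inRange(h,(45,100,60),(85,255,255)); g[130:]=0
gp=np.argwhere(g)[:,::-1].mean(0); print("green",gp,plane(c,[gp],0.04,T))
gr=cv2.cvtColor(c["image"],cv2.COLOR_RGB2GRAY)
k=cv2.inRange(gr,0,150); k[:38]=0;k[112:]=0;k[:,:202]=0;k[:,272:]=0
k=cv2.morphologyEx(k,cv2.MORPH_OPEN,np.ones((9,9),np.uint8))
ct=max(cv2.findContours(k,0,1)[0],key=cv2.contourArea); e=cv2.fitEllipse(ct); print("disc",e,plane(c,[e[0]],0.054,T))
cv2.imwrite("pics/knob1.png",cv2.resize(c["image"][20:135,150:320,::-1],None,fx=4,fy=4,interpolation=3))
```

```text
[108 120 226] [108 123 231] [108 110 229] [113  57 103]
tab px [152 221] [183 246]
tab xy [ 0.40743291 -0.19795428  0.103     ] [ 0.43706154 -0.17391722  0.103     ]
edge yaw deg 0.8165926 y at x=.5 -0.11996643
edge yaw deg 0.51300025 y at x=.5 -0.2514193
green [nan nan] [[nan nan nan]]
disc ((235.78323364257812, 72.39281463623047), (37.677085876464844, 44.957786560058594), 161.08717346191406) [[ 0.51183388 -0.18647407  0.054     ]]<stdin>:15: RuntimeWarning: Mean of empty slice.
  ret = um.true_divide(
```

View pics/knob1.png

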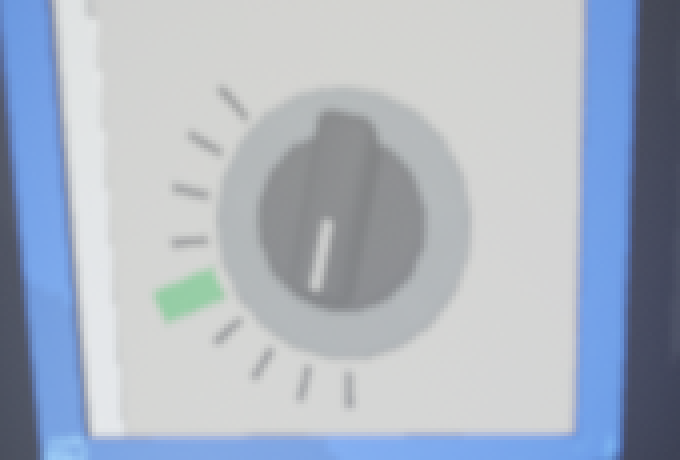

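Wrist and scene measurements agree within 2 mm: origin about (0.509, -0.185), yaw about 0.5°, knob near 0.15 rad. Going down over the tab.

```bash
python3 -m handwheel '[[-0.013,0,-0.022,0,0,0,0.7],[0,0.03,0,0,0,0,0.7],[0,0.03,0,0,0,0,0.7],[0,0.03,0,0,0,0,0.7],[0,0.03,0,0,0,0,0.6],[0,0.025,0,0,0,0,0.6],[0,0,0,0,0,0,0.6]]' 30
python3 - <<'E'
from h import *
from workcell import bot,optics
go([0.418,-0.185,0.0815],(0,-1,0))
for n in("wrist","side"):
    c=optics.read_camera(n);cv2.imwrite(f"pics/{n}2.png",c["image"][:,:,::-1])
E
```

```text
time: 2.78
tool_pos: [0.415, -0.1873, 0.084]
tcp_rot: [0.004, -2.221, 2.215]
wrist_force: [-0.2, 0.2, 0.6]
width: 0.6
t 2.77 pos [ 0.415  -0.1873  0.084 ] F [-0.2  0.2  0.6] w 0.6
[[-1.    -0.005 -0.002]
 [ 0.002  0.002 -1.   ]
 [ 0.005 -1.    -0.002]]
shift(tool) [-0.003   0.0025 -0.0023]
rotvec(tool) [ 0.0023 -0.0017  0.0052]
```

View pics/wrist2.png

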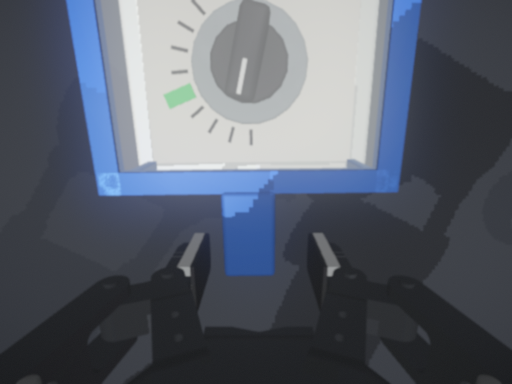

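View pics/side2.png

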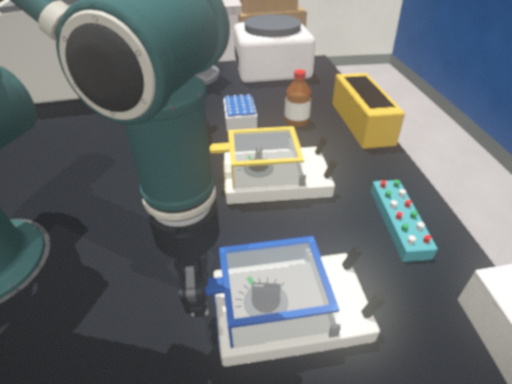

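The tab is centred at column 248 and the finger midpoint is about column 260, so the fingers need a few mm towards +y. I'll nudge them and close.

```bash
python3 -m handwheel '[[-0.003,0.0025,-0.004,0,0,0,0.55],[0,0,0,0,0,0,0.3],[0,0,0,0,0,0,0.1],[0,0,0,0,0,0,0.1],[0,0,0,0,0,0,0.1]]' 30
python3 - <<'E'
from h import *
from workcell import bot,optics
go(None)
c=optics.read_camera("wrist");cv2.imwrite(f"pics/wrist3.png",c["image"][:,:,::-1])
E
```

```text
time: 3.5
tool_pos: [0.4212, -0.1831, 0.0847]
tcp_rot: [0.001, 2.221, -2.22]
wrist_force: [-1.0, 4.5, 6.0]
width: 0.274
t 3.5 pos [ 0.4212 -0.1831  0.0847] F [-1.   4.5  6. ] w 0.274
[[-1.     0.001  0.   ]
 [-0.     0.    -1.   ]
 [-0.001 -1.    -0.   ]]
```

View pics/wrist3.png

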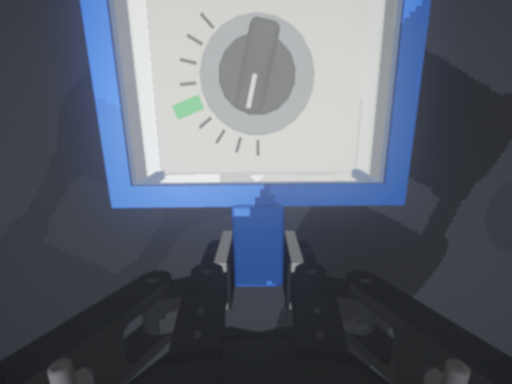

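The tab is gripped: opening 0.274, which is 23 mm. Computing the arc increments about the hinge at (0.594, 0.060).

Run:
```python
import numpy as np
c=np.array([.594,.06]); v=np.array([.4212-.594,.1034-.06])
th=np.linspace(0,1.84,25)
p=[c+np.array([[np.cos(t),np.sin(t)],[-np.sin(t),np.cos(t)]])@v for t in th]
d=np.diff(p,axis=0)
for i,x in enumerate(d): print(i+1,round(th[i+1],2),np.round(-x,4), np.round(p[i+1],3))
```

```text
1 0.08 [-0.0038 -0.0131] [0.425 0.117]
2 0.15 [-0.0048 -0.0128] [0.43  0.129]
3 0.23 [-0.0058 -0.0124] [0.436 0.142]
4 0.31 [-0.0067 -0.0119] [0.442 0.154]
5 0.38 [-0.0076 -0.0113] [0.45  0.165]
6 0.46 [-0.0085 -0.0107] [0.458 0.176]
7 0.54 [-0.0093 -0.01  ] [0.468 0.186]
8 0.61 [-0.01   -0.0093] [0.478 0.195]
9 0.69 [-0.0107 -0.0085] [0.488 0.203]
10 0.77 [-0.0113 -0.0077] [0.5   0.211]
11 0.84 [-0.0119 -0.0068] [0.512 0.218]
12 0.92 [-0.0123 -0.0059] [0.524 0.224]
13 1.0 [-0.0127 -0.0049] [0.537 0.229]
14 1.07 [-0.0131 -0.0039] [0.55  0.233]
15 1.15 [-0.0133 -0.0029] [0.563 0.235]
16 1.23 [-0.0135 -0.0019] [0.577 0.237]
17 1.3 [-0.0136 -0.0008] [0.59  0.238]
18 1.38 [-0.0137  0.0002] [0.604 0.238]
19 1.46 [-0.0136  0.0013] [0.617 0.237]
20 1.53 [-0.0135  0.0023] [0.631 0.234]
21 1.61 [-0.0132  0.0033] [0.644 0.231]
22 1.69 [-0.0129  0.0043] [0.657 0.227]
23 1.76 [-0.0126  0.0053] [0.67  0.221]
24 1.84 [-0.0121  0.0063] [0.682 0.215]
```

```bash
python3 -m handwheel '[[-0.0038,-0.0131,0,0,0,0,0.1],[-0.0048,-0.0128,0,0,0,0,0.1],[-0.0058,-0.0124,0,0,0,0,0.1],[-0.0067,-0.0119,0,0,0,0,0.1]]' 25
python3 - <<'E'
from h import *
from workcell import bot,optics
go(None)
c=optics.read_camera("side");cv2.imwrite(f"pics/side4.png",c["image"][:,:,::-1])
E
```

```text
time: 4.05
tool_pos: [0.4412, -0.1828, 0.1345]
tcp_rot: [0.002, -2.222, 2.219]
wrist_force: [-0.1, 3.3, -2.4]
width: 0.278
t 4.05 pos [ 0.4412 -0.1828  0.1345] F [-0.1  3.3 -2.4] w 0.278
[[-1.    -0.002 -0.   ]
 [ 0.     0.001 -1.   ]
 [ 0.002 -1.    -0.001]]
```

View pics/side4.png

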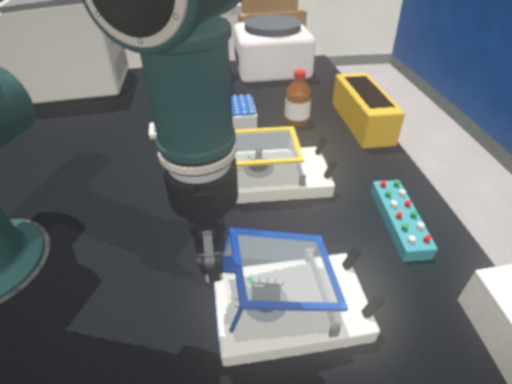

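The cover is lifting with the tab held at about (220,260). Continuing along the arc.

```bash
python3 -m handwheel '[[-0.0076,-0.0113,0,0,0,0,0.1],[-0.0085,-0.0107,0,0,0,0,0.1],[-0.0093,-0.01,0,0,0,0,0.1],[-0.01,-0.0093,0,0,0,0,0.1],[-0.0107,-0.0085,0,0,0,0,0.1],[-0.0113,-0.0077,0,0,0,0,0.1]]'
python3 -m handwheel '[[-0.0119,-0.0068,0,0,0,0,0.1],[-0.0123,-0.0059,0,0,0,0,0.1],[-0.0127,-0.0049,0,0,0,0,0.1],[-0.0131,-0.0039,0,0,0,0,0.1]]'
python3 - <<'E'
from h import *
from workcell import bot,optics
go(None)
c=optics.read_camera("side");cv2.imwrite(f"pics/side5.png",c["image"][:,:,::-1])
E
```

```text
time: 4.85
tool_pos: [0.499, -0.1823, 0.1922]
tcp_rot: [0.001, -2.223, 2.218]
wrist_force: [-1.5, 6.1, -0.3]
width: 0.272
time: 5.35
tool_pos: [0.5495, -0.1818, 0.214]
tcp_rot: [0.0, -2.224, 2.218]
wrist_force: [-2.7, 7.0, 1.2]
width: 0.267
t 5.35 pos [ 0.5495 -0.1818  0.214 ] F [-2.7  7.   1.2] w 0.267
[[-1.    -0.001 -0.001]
 [ 0.001  0.003 -1.   ]
 [ 0.001 -1.    -0.003]]
```

View pics/side5.png

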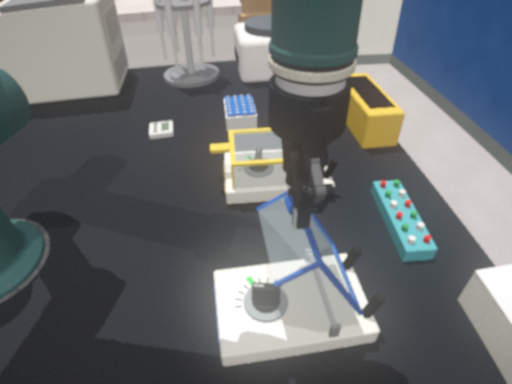

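The cover is at about 1.07 rad and still held. The lateral force is 7 N, so I'll ease slightly towards +y and finish the arc.

```bash
python3 -m handwheel '[[-0.0133,-0.0029,-0.001,0,0,0,0.1],[-0.0135,-0.0019,-0.001,0,0,0,0.1],[-0.0136,-0.0008,0,0,0,0,0.1],[-0.0137,0.0002,0,0,0,0,0.1],[-0.0136,0.0013,0,0,0,0,0.1]]'
python3 -m handwheel '[[-0.0135,0.0023,0,0,0,0,0.1],[-0.0132,0.0033,0,0,0,0,0.1],[-0.0129,0.0043,0,0,0,0,0.1],[-0.0126,0.0053,0,0,0,0,0.1],[-0.0121,0.0063,0,0,0,0,0.1]]'
python3 - <<'E'
from h import *
from workcell import bot,optics
go(None)
c=optics.read_camera("side");cv2.imwrite(f"pics/side6.png",c["image"][:,:,::-1])
E
```

```text
time: 6.02
tool_pos: [0.6186, -0.1811, 0.2183]
tcp_rot: [0.003, 2.221, -2.22]
wrist_force: [-1.8, 4.7, 5.3]
width: 0.272
time: 6.65
tool_pos: [0.6836, -0.1805, 0.1968]
tcp_rot: [0.004, 2.221, -2.219]
wrist_force: [-0.1, 6.5, 4.5]
width: 0.271
t 6.65 pos [ 0.6836 -0.1805  0.1968] F [-0.1  6.5  4.5] w 0.271
[[-1.     0.004 -0.   ]
 [ 0.     0.001 -1.   ]
 [-0.004 -1.    -0.001]]
```

View pics/side6.png

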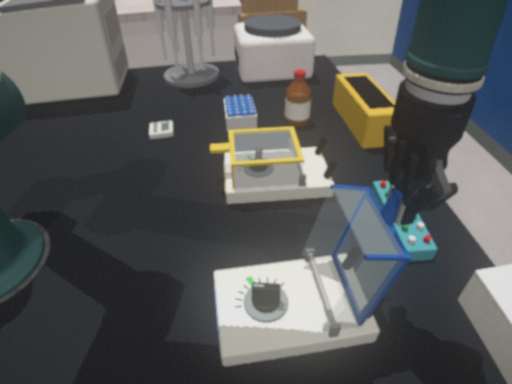

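The cover leans back with the tab still in the fingers. I'll release it and go straight up.

```bash
python3 -m handwheel '[[0,0,0,0,0,0,0.6],[0,0,0,0,0,0,0.6],[0,0,0,0,0,0,0.6],[0,-0.02,0,0,0,0,0.6],[0,-0.03,0,0,0,0,0.6],[0,-0.03,0,0,0,0,0.6],[0,-0.02,0,0,0,0,0.6],[0.02,0,0,0,0,0,0.6]]'
python3 - <<'E'
from h import *
from workcell import bot,optics
go([0.509,-0.185,0.21])
for n in("side","scene"):
    c=optics.read_camera(n);cv2.imwrite(f"pics/{n}7.png",c["image"][:,:,::-1])
E
```

```text
time: 7.7
tool_pos: [0.6629, -0.1819, 0.2995]
tcp_rot: [0.006, 2.216, -2.22]
wrist_force: [0.5, -0.1, -0.4]
width: 0.599
t 7.7 pos [ 0.6629 -0.1819  0.2995] F [ 0.5 -0.1 -0.4] w 0.599
[[-1.     0.006  0.   ]
 [-0.    -0.002 -1.   ]
 [-0.006 -1.     0.002]]
shift(tool) [0.1544 0.0886 0.0029]
```

View pics/side7.png

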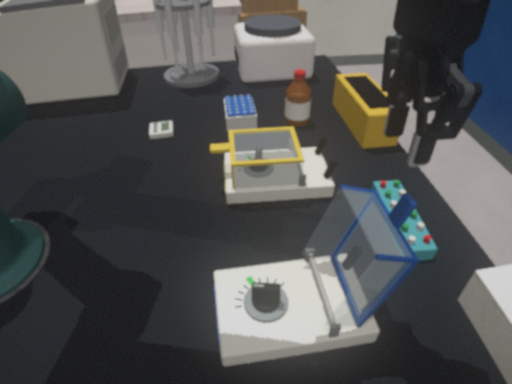

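View pics/scene7.png

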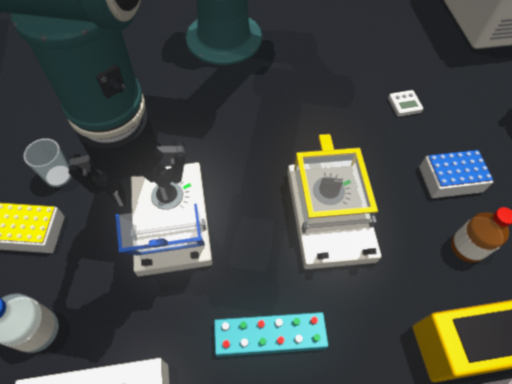

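The cover rests open, with its tab now at (402,208) in the side view. Moving back for a wrist view of the knob.

```bash
python3 -m handwheel '[[0.05,0,0,0,0,0,0.6],[0.05,0,0,0,0,0,0.6],[0.05,0,0,0,0,0,0.6],[0.05,0,0,0,0,0,0.6],[0.03,0.03,0,0,0,0,0.6],[0,0.03,0,0,0,0,0.6],[0,0.03,0,0,0,0,0.6],[0,0,0,0,0,0,0.6]]'
python3 - <<'E'
from h import *
from workcell import bot,optics
go(None)
s=bot.read_state(); c=optics.read_camera("wrist"); T=np.eye(4);T[:3,:3]=R.from_rotvec(s["tcp_rot"]).as_matrix();T[:3,3]=s["tool_pos"]
np.savez("w8.npz",T=T@c["hand_eye"],**c); cv2.imwrite("pics/wrist8.png",c["image"][:,:,::-1])
# cover angle: tab in side/scene
c=optics.read_camera("side"); m=blue(c["image"]); np.savez("side8.npz",**c); cv2.imwrite("pics/side8.png",c["image"][:,:,::-1])
for px in ((414,196),(392,221)):
    o,d=rays(c,[px]); p=o+d[0]*((-0.184-o[1])/d[0,1]); v=p[[0,2]]-[.594,.06]; print(p,np.linalg.norm(v),np.arctan2(v[1],v[0]))
E
```

```text
time: 8.8
tool_pos: [0.4292, -0.1805, 0.2031]
tcp_rot: [0.005, -2.222, 2.216]
wrist_force: [0.7, 0.0, 0.2]
width: 0.598
t 8.8 pos [ 0.4292 -0.1805  0.2031] F [0.7 0.  0.2] w 0.598
[[-1.    -0.005 -0.   ]
 [ 0.     0.003 -1.   ]
 [ 0.005 -1.    -0.003]]
[ 0.69655241 -0.184       0.22970112] 0.19828128133648087 1.027212306005997
[ 0.67717268 -0.184       0.18927574] 0.15372023891295258 0.999093036377852
```

View pics/wrist8.png

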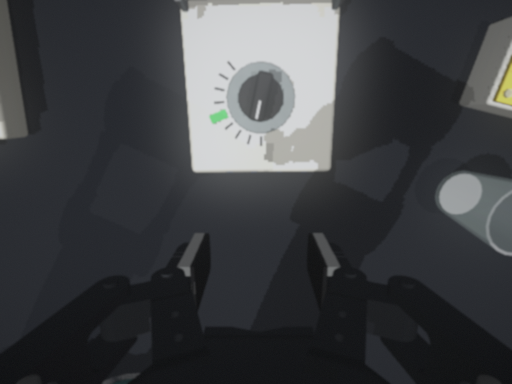

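The tab ray gives a cover angle of about 2.91 - 1.01 = 1.90 rad, so it is at the stop. The wrist view shows the knob at (261,97), the pointer line at (259,108) and the green mark at (219,117).

Run:
```python
from h import *
c=dict(np.load("w8.npz")); T=c["T"]; im=c["image"]; h=cv2.cvtColor(im,cv2.COLOR_RGB2HSV)
g=cv2.inRange(h,(45,100,60),(85,255,255)); g[:100]=0;g[130:]=0;g[:,:200]=0;g[:,235:]=0
gp=np.argwhere(g)[:,::-1].mean(0); G=plane(c,[gp],0.0405,T)[0]; print("green",gp,G)
gr=cv2.cvtColor(im,cv2.COLOR_RGB2GRAY)
b=cv2.inRange(gr,0,70); b[:60]=0;b[135:]=0;b[:,:225]=0;b[:,298:]=0
print(gr[97,232],gr[97,250],gr[97,215])
ex=cv2.inRange(gr,0,150)[60:136,226:298]; cs=cv2.findContours(ex,0,1)[0]; ct=max(cs,key=cv2.contourArea); e=cv2.fitEllipse(ct); ce=np.array(e[0])+[226,60]
D=plane(c,[ce],0.054,T)[0]; print("disc",ce,e[1],D,"green dist",np.hypot(*(G-D)[:2]),"ang",np.arctan2((G-D)[1],-(G-D)[0]))
w=cv2.inRange(gr,150,255); w[:97]=0;w[122:]=0;w[:,:250]=0;w[:,:252]=0;w[:,268:]=0
q=np.argwhere(w)[:,::-1]; print("white",len(q),q.min(0),q.max(0))
W=plane(c,q,0.084,T)[:,:2].astype(np.float32); l=cv2.fitLine(W,cv2.DIST_L2,0,.01,.01).ravel(); print("ptr angle",np.arctan2(-l[1]*np.sign(l[0]),abs(l[0])), W.mean(0), "from disc", np.arctan2(W.mean(0)[1]-D[1],D[0]-W.mean(0)[0]))
cv2.imwrite("pics/knob8.png",cv2.resize(im[50:150,200:320,::-1],None,fx=5,fy=5,interpolation=3))
```

```text
green [218.13483146 116.29213483] [ 0.4926268  -0.14086303  0.0405    ]
171 91 214
disc [261.38780212  95.39917755] (44.632415771484375, 53.82020950317383) [ 0.51196511 -0.18462061  0.054     ] green dist 0.04784030782993592 ang 1.1546637411362026
white 65 [252 100] [267 121]
ptr angle 0.1416911 [ 0.4983842  -0.18124202] from disc 0.24382532170496377
```

View pics/knob8.png

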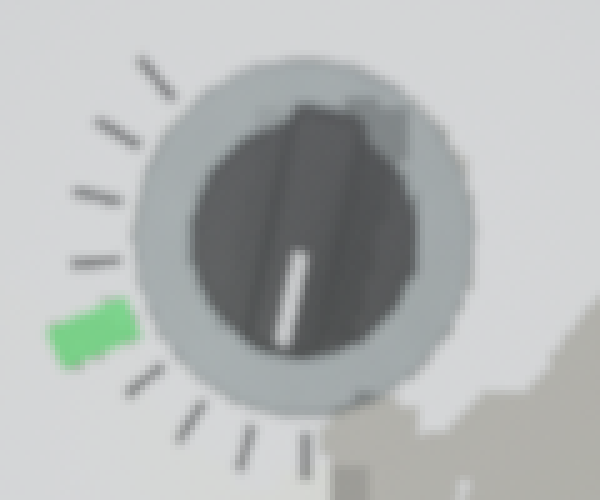

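Run:
```python
from h import *
c=dict(np.load("w8.npz")); T=c["T"]
print("black",plane(c,[(260.6,98)],.054,T),"ring",plane(c,[(260.8,97)],.04,T))
W=plane(c,[(260,100),(256.6,119)],.084,T); d=W[1]-W[0]; print(W,np.hypot(*d[:2]),"angle",np.arctan2(d[1],-d[0]))
m=W[1]-[.509,-.1845,0]; print(np.arctan2(m[1],-m[0]),np.hypot(*m[:2]))
go([0.5095,-0.184,0.12])
for a in (0.15,0.2): go([0.509,-0.184,0.12],(-np.sin(a),-np.cos(a),0))
```

```text
black [[ 0.50961371 -0.18387028  0.054     ]] ring [[ 0.5111138  -0.18415149  0.04      ]]
[[ 0.5068052  -0.18318193  0.084     ]
 [ 0.4910401  -0.18020324  0.084     ]] 0.016044039152550333 angle 0.1867406967409832
0.2348281090010905 0.018466736246715704
t 8.9 pos [ 0.4315 -0.1815  0.2063] F [-0.9  0.4  0. ] w 0.606
[[-1.  0. -0.]
 [ 0. -0. -1.]
 [-0. -1.  0.]]
shift(tool) [-0.078   0.0863  0.0025]
t 8.9 pos [ 0.4315 -0.1815  0.2063] F [-0.9  0.4  0. ] w 0.606
[[-1.  0. -0.]
 [ 0. -0. -1.]
 [-0. -1.  0.]]
shift(tool) [-0.0775  0.0863  0.0025]
rotvec(tool) [-1.000e-04  1.498e-01 -3.000e-04]
t 8.9 pos [ 0.4315 -0.1815  0.2063] F [-0.9  0.4  0. ] w 0.606
[[-1.  0. -0.]
 [ 0. -0. -1.]
 [-0. -1.  0.]]
shift(tool) [-0.0775  0.0863  0.0025]
rotvec(tool) [-1.000e-04  1.998e-01 -3.000e-04]
```

Axis (0.5095, -0.184): the disc, the green mark and the cover all agree on it. The pointer is at about 0.2 rad. Moving above the knob, then down.

```bash
python3 -m handwheel '[[-0.04,0,0.001,0,0,0,0.6],[-0.038,0,0.0015,0,0,0,0.6],[0,0.03,0,0,0.1,0,0.6],[0,0.03,0,0,0.1,0,0.6],[0,0,0,0,0,0,0.6]]' 30
python3 - <<'E'
from h import *
from workcell import bot,optics
a=.2;go([0.5095,-0.184,0.061],(-np.sin(a),-np.cos(a),0))
for n in("wrist","side"):
    c=optics.read_camera(n);cv2.imwrite(f"pics/{n}9.png",c["image"][:,:,::-1])
E
```

```text
time: 9.52
tool_pos: [0.5084, -0.1834, 0.1446]
tcp_rot: [-0.208, -2.116, 2.114]
wrist_force: [0.9, -0.4, 0.5]
width: 0.602
t 9.53 pos [ 0.5084 -0.1834  0.1446] F [ 0.9 -0.4  0.5] w 0.602
[[-0.98  -0.003 -0.198]
 [ 0.198  0.001 -0.98 ]
 [ 0.003 -1.    -0.001]]
shift(tool) [-0.0015  0.0836  0.0004]
rotvec(tool) [0.0007 0.0011 0.0033]
```

View pics/wrist9.png

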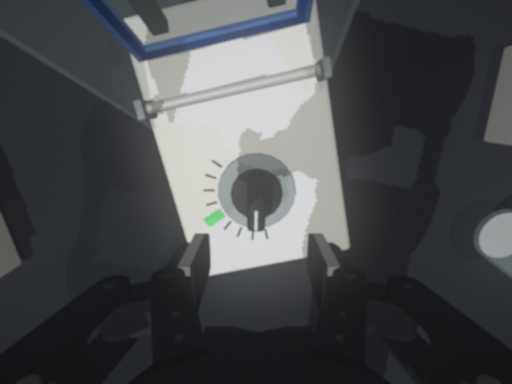

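View pics/side9.png

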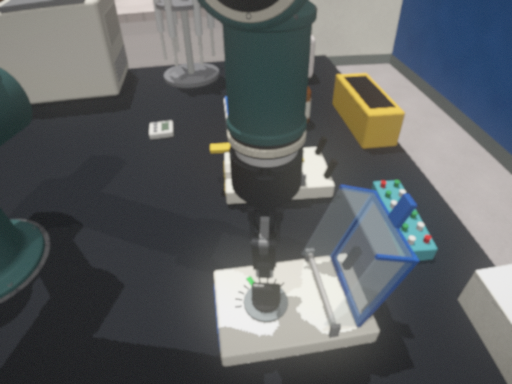

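The bar at (257,205) is aligned with the finger centre line, and the cover sits well clear. Descending and gripping.

```bash
python3 -m handwheel '[[-0.001,0.025,0,0,0,0,0.5],[0,0.025,0,0,0,0,0.5],[0,0.02,0,0,0,0,0.5],[0,0.0125,0,0,0,0,0.5],[0,0,0,0,0,0,0.5]]' 30
python3 - <<'E'
from h import *
from workcell import bot,optics
a=.2;go([0.5095,-0.184,0.061],(-np.sin(a),-np.cos(a),0))
c=optics.read_camera("wrist");cv2.imwrite(f"pics/wrist10.png",c["image"][:,:,::-1])
E
```

```text
time: 10.25
tool_pos: [0.5104, -0.1842, 0.0636]
tcp_rot: [-0.212, -2.116, 2.117]
wrist_force: [-0.1, 0.1, -0.7]
width: 0.499
t 10.25 pos [ 0.5104 -0.1842  0.0636] F [-0.1  0.1 -0.7] w 0.499
[[-0.98   0.    -0.198]
 [ 0.198 -0.    -0.98 ]
 [-0.    -1.     0.   ]]
shift(tool) [ 0.0009  0.0026 -0.0001]
rotvec(tool) [-0.0001  0.0003 -0.0004]
```

View pics/wrist10.png

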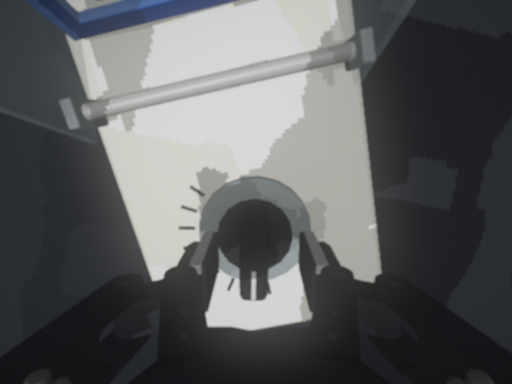

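The bar is between the pads. Closing.

```bash
python3 -m handwheel '[[0,0,0,0,0,0,0.3],[0,0,0,0,0,0,0.05],[0,0,0,0,0,0,0.05],[0,0,0,0,0,0,0.05],[0,0,0,0,0,0,0.05]]' 30
```

```text
time: 10.92
tool_pos: [0.5113, -0.1824, 0.0646]
tcp_rot: [-0.216, -2.12, 2.114]
wrist_force: [0.9, 8.0, 5.2]
width: 0.152
```

```bash
python3 -m handwheel '[[0,0,0,0,0.125,0,0.05],[0,0,0,0,0.125,0,0.05],[0,0,0,0,0.125,0,0.05],[0,0,0,0,0.125,0,0.05],[0,0,0,0,0.125,0,0.05],[0,0,0,0,0.125,0,0.05],[0,0,0,0,0.125,0,0.05],[0,0,0,0,0.125,0,0.05]]'
python3 -m handwheel '[[0,0,0,0,0,0,0.05],[0,0,0,0,0,0,0.05]]'
python3 - <<'E'
from h import *
from workcell import bot,optics
a=1.2;go([0.5095,-0.184,0.061],(-np.sin(a),-np.cos(a),0))
c=optics.read_camera("wrist");cv2.imwrite(f"pics/wrist11.png",c["image"][:,:,::-1])
c=optics.read_camera("side");cv2.imwrite(f"pics/side11.png",c["image"][:,:,::-1])
E
```

```text
time: 11.92
tool_pos: [0.5111, -0.1825, 0.0646]
tcp_rot: [-1.013, -1.476, 1.471]
wrist_force: [0.6, 7.8, 5.5]
width: 0.157
time: 12.18
tool_pos: [0.5111, -0.1825, 0.0646]
tcp_rot: [-1.011, -1.479, 1.474]
wrist_force: [0.5, 7.7, 5.4]
width: 0.155
t 12.18 pos [ 0.5111 -0.1825  0.0646] F [0.5 7.7 5.4] w 0.155
[[-0.362  0.002 -0.932]
 [ 0.932  0.002 -0.362]
 [ 0.002 -1.    -0.003]]
shift(tool) [-0.0009  0.0036  0.002 ]
rotvec(tool) [ 0.0026 -0.0008  0.0016]
```

View pics/wrist11.png

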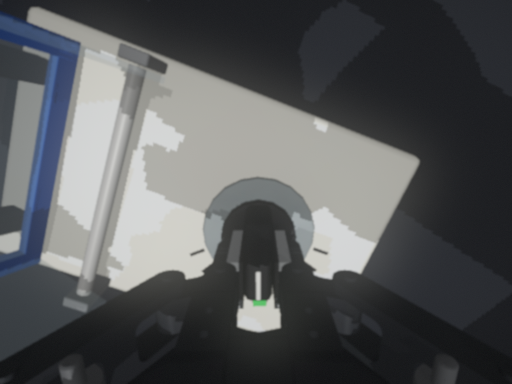

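View pics/side11.png

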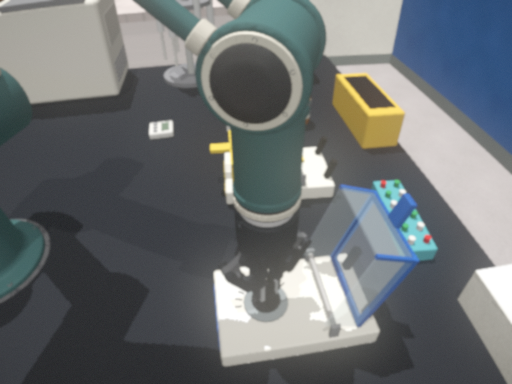

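The white line at (258,287) lines up with the green mark at (259,303). I'll release, lift and back off.

```bash
python3 -m handwheel '[[0,0,0,0,0,0,0.3],[0,0,0,0,0,0,0.45],[0,0,0,0,0,0,0.45],[0,0,0,0,0,0,0.45],[0,-0.02,0,0,0,0,0.45],[0,-0.03,0,0,0,0,0.45],[0,-0.04,0,0,0,0,0.45],[0,-0.04,0,0,0,0,0.45]]'
python3 - <<'E'
from h import *
from workcell import bot
go([0.43,-0.184,0.2],(0,-1,0))
E
```

```text
time: 13.28
tool_pos: [0.5097, -0.1841, 0.1939]
tcp_rot: [-1.01, -1.476, 1.477]
wrist_force: [0.9, -0.2, 0.1]
width: 0.449
t 13.28 pos [ 0.5097 -0.1841  0.1939] F [ 0.9 -0.2  0.1] w 0.449
[[-0.362 -0.001 -0.932]
 [ 0.932  0.    -0.362]
 [ 0.    -1.     0.001]]
shift(tool) [ 0.0289 -0.006   0.0742]
rotvec(tool) [-3.0000e-04 -1.2004e+00  7.0000e-04]
```

```bash
python3 -m handwheel '[[0.014,0,0.037,0,0,0,0.45],[0.014,0,0.037,0,0,0,0.45],[0,0,0,0,-0.17,0,0.45],[0,0,0,0,-0.17,0,0.45],[0,0,0,0,-0.17,0,0.45],[0,0,0,0,-0.17,0,0.45],[0,0,0,0,-0.17,0,0.45],[0,0,0,0,-0.17,0,0.45]]'
python3 -m handwheel '[[0,0,0,0,-0.17,0,0.45],[0,0,0,0,0,0,0.45],[0,0,0,0,0,0,0.45]]'
python3 - <<'E'
from h import *
from workcell import bot,optics
go(None)
s=bot.read_state(); c=optics.read_camera("wrist"); T=np.eye(4);T[:3,:3]=R.from_rotvec(s["tcp_rot"]).as_matrix();T[:3,3]=s["tool_pos"]
np.savez("w12.npz",T=T@c["hand_eye"],**c); cv2.imwrite("pics/wrist12.png",c["image"][:,:,::-1])
cv2.imwrite("pics/knob12.png",cv2.resize(c["image"][40:160,190:330,::-1],None,fx=5,fy=5,interpolation=3))
c=optics.read_camera("side");cv2.imwrite(f"pics/side12.png",c["image"][:,:,::-1])
E
```

```text
time: 14.28
tool_pos: [0.4307, -0.1848, 0.193]
tcp_rot: [-0.186, -2.13, 2.13]
wrist_force: [0.2, -0.1, 1.0]
width: 0.452
time: 14.65
tool_pos: [0.4309, -0.1848, 0.193]
tcp_rot: [-0.014, -2.215, 2.215]
wrist_force: [-0.5, -0.1, -0.9]
width: 0.453
t 14.65 pos [ 0.4309 -0.1848  0.193 ] F [-0.5 -0.1 -0.9] w 0.453
[[-1.    -0.    -0.013]
 [ 0.013  0.    -1.   ]
 [ 0.    -1.    -0.   ]]
```

View pics/knob12.png

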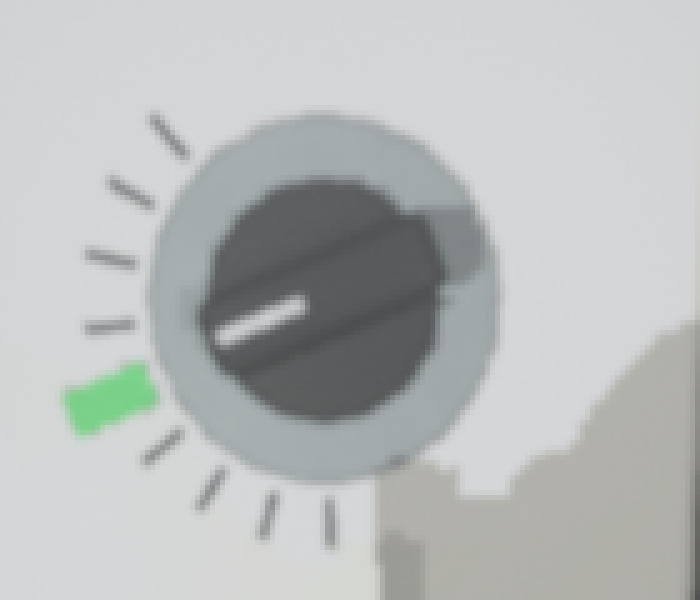

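View pics/side12.png

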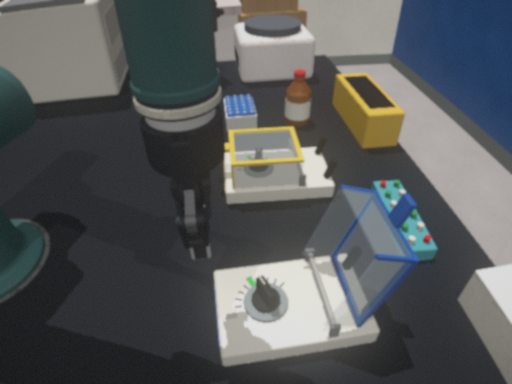

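The white line runs from (306,302) to (219,337) in the zoomed view. I'll check its angle against the green mark.

Run:
```python
from h import *
c=dict(np.load("w12.npz")); T=c["T"]
f=lambda x,y:(190+x/5,40+y/5)
W=plane(c,[f(306,302),f(219,337)],.084,T); d=W[1]-W[0]; print("pointer",np.arctan2(d[1],-d[0]),np.hypot(*d[:2]))
G=plane(c,[f(67,414),f(152,381)],.04,T); d=G[0]-G[1]; print("green dir",np.arctan2(d[1],-d[0]),G)
```

```text
pointer 1.2208818001618116 0.015494500628588287
green dir 1.2321969154203969 [[ 0.48972837 -0.13277529  0.04      ]
 [ 0.49576208 -0.14990865  0.04      ]]
```

The pointer is at 1.22 rad and the mark at about 1.2. The cover is open and the arm is clear, so I'm handing in.

```bash
python3 -c "
from workcell import workorder,bot
print(workorder.finish_job()); print(bot.read_state()['time'])"
```

```text
the job is handed in; nothing more can be done
None
the job is handed in; nothing more can be done
```

I opened the blue-rimmed cover to its stop, turned its knob clockwise to the green mark and let go. The job is handed in after about 15 s of the 48 s allowed; the hand-in gives no verdict.

- **Cover:** I gripped the tab, carried it round the hinge arc and released it near the stop. The side view then put it at about 1.90 rad, and it looked the same in the last picture.
- **Knob:** I turned it about 1.0 rad. After letting go, the wrist view showed the pointer at 1.22 rad. The green mark measured 1.23 rad in the same view, against the stated 1.2.
- **Contact:** When I handed in, the gripper was clear of everything, about 0.19 m above the bench. The arm never went near the yellow box. The highest wrist force component I saw was about 8 N.

The different measurements of the box position agreed to within about 2–3 mm. One automatic fit of the knob's disc and pointer line was unreliable because of the grey dial ring, so I read those points from an enlarged picture instead.

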